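Load a printed bracket into the drying cabinet and set its vent

ROBOT

A 7-joint arm with a two-finger parallel gripper is mounted at the origin on the work surface. World frame = base frame: x ahead of the robot, y to its left, z up, the work surface at z = 0. Lengths are in mm, angles in rad, forces in N, time in s.
With the tool pointing down it reaches from about 350 to 775 mm from the base axis. Payload 3.1 kg.
Tool frame: the origin (TCP) lies midway between the tips of the shut fingers; the grasp point (between the pads) lies 19 mm behind it; y points along the fingers, x is the direction in which the jaws open and shut, and the axes are right-handed (so a half turn about y gives the same grasp; the last joint's range is limited). The gripper opens to 85 mm and grips with 20 to 120 N. Pads are 22 mm wide; open, the fingers measure 114 mm over their backs; the gripper's body (76 mm by 85 mm) begins 54 mm behind the grasp point. The pads swing forward as they close: fully open they stand 13 mm farther back than shut.
Start: joints at [-1.165, 0.311, 0.014, 1.512, -0.004, 1.319, -0.027], TCP at [238.119, 495.8, 191.904] pointing down, gripper open.
Joint ranges: [-2.7, 2.7], [-0.3, 1.91], [-1.27, 1.3], [0.12, 2.57], [-1.44, 4.58], [0.2, 2.03], [-3.05, 3.05]. Speed limits (rad/s): [2.79, 2.79, 3.14, 3.14, 3.14, 3.14, 3.14].

INTERFACE

Orientations are given as a unit quaternion [x, y, z, w].
In Python, from workcell import sensors, cams, ctrl gives the robot as it stands.
- The arm moves only by the tool servo_tool, never from a script. Its argument "motion" is a list of rows, each an object with "hand": the gripper command: -1 is fully open, 1 is shut, values between are in proportion; "travel": the shift along the tool's x, y, z in mm, a list of three; "roll": the turn about the tool's y in degrees. A call has exactly 10 rows; each row shifts and turns the commanded pose from where the row before left it, along the tool's axes as they then stand; what a row does not reach is not made up. A row lasts 1/10 s, in which the tool goes at most 50 mm and 8.59 degrees, less where a joint would pass 70% of its speed; a pose out of reach is approached as far as the arm can. A call with a gripper value outside its range is refused whole. The fingers move at their own pace and stop on an object; "squeeze" is the grip in N (left out, the last holds). Time passes only in rows, so rows that do not move let the fingers close, or fill a call up. It gives the time, the measured TCP pose, the force and the opening at its end, in the units of the state.
- sensors.observe(): the state, without advancing time (a new reading comes with each control period).
- cams.read_camera(name): name is "side" or "top" or "wrist"; returns a dict with "image" (420x560x3 uint8, red, green, blue), "range_z" (420x560 float32, mm along the optical axis (not along the pixel's ray), 0 where there is no reading), "vfov" (degrees; the focal length in pixels is half the picture's height over the tangent of half this angle, whatever the lens; pixels are square), "cx", "cy" (the principal point, pixels), "position" and "rotation" of the camera in the world; the wrist camera has in their place "hand_eye" (4x4, takes a point from camera to tool coordinates, whose origin is the TCP and whose axes are the tool frame's). Camera axes: x right, y up, looking along -z (the intrinsics and any distortion apply to the point x, -y, -z); pixel columns grow to the right and rows downward; lengths in mm; the calibration is good to about 2 mm. The wrist camera is an equidistant fisheye: a pixel r from the principal point sees the ray r / f radians off the axis. A picture is of the moment at which its call begins: read the wrist's pose just before it.
- ctrl.job_done(): hands the job in, once; it reports no verdict.
The state is a dict: "time_s": time; "joint_pos": joint angles; "qd": joint speeds; "effort": joint torques, N m; "tool_pos": TCP position; "eef_rot": TCP orientation; "ft_force": force on the tool from outside, world axes, zero at the start; "ft_torque": the same for the moment, N m; "width": finger opening in mm.
Only numpy, scipy, OpenCV 4.12 (cv2) and the standard library are available. Lean on these libraries where they do the work, as an engineer would, in place of code of your own. Each camera call takes 0.05 s, during which the arm holds its last target. There are 200 camera calls.

TASK

Dry the printed bracket: stand it upright on the floor of the drying cabinet's chamber, lowering it gently through the open roof hatch rather than dropping it, and then slide the hatch fully shut over it. Also fold the hinged vent flap on the cabinet's roof up to 45 degrees, in line with the bead on its quadrant, and leave it standing there. Leave the other things on the bench where they are.

Things in the scene. Friction and masses are not known exactly. Their poses are not given: they have to be found in the camera images.
- dryer: Low grey drying cabinet, fixed to the bench: 220 mm deep (its x), 500 wide (y), flat roof 110 high. Origin: centre of its underside; x points away from the front with the display, y towards the flap, z up. On the roof, from +y to -y: vent flap, chamber opening, solid roof where the open hatch rests. Two hatch rails, 8 mm high, run along y at x +-100, from y -245 to +100.
- quadrant_bead (a point): Centre of the 12 mm bead on the thin quadrant arc that stands beside the flap (cabinet y +243). The arc has an 80 mm radius about the hinge line and rises to 195 mm above the bench; the bead marks 45 degrees. Fixed.
- chamber_floor (a point): Centre of the chamber's flat floor, at the cabinet's x 0, y +10, z 16 mm; axes as the cabinet's. The chamber is open at the roof (z 110) with straight walls, 170 mm in x by 160 in y.
- hatch (a joint): Clear sliding hatch with an aluminium frame (190 x 175 mm, 6 thick, top 116 above the bench). Value in m: 0 = fully shut against its stop, 0.16 = fully open; it grows as the hatch slides along the cabinet's -y. Its leading (+y) edge lies at the cabinet's y +97 mm minus this value. Starts at 0.14 to 0.16. Needs about 1.5 N and stays where it is left.
- hatch_grip (a point): Point on the hatch's black upright grip fin, 10 mm below its top (140 above the bench). The fin is 12 mm thick (cabinet y), 50 long (x) and stands 34 above the frame's top. It lies at the cabinet's x 0, y -20 mm minus the hatch's joint value. Axes as the cabinet's.
- flap (a joint): Stiff aluminium vent flap, 170 mm long from hinge to free edge, 110 wide (cabinet y), 5 thick. Value in rad: 0 = lying flat on the roof, 0.785 = 45 degrees, stop at 1.7; starts shut or a little raised. Its hinge runs along the cabinet's y by the rear edge; the free edge, towards the front, rises. The friction hinge holds it at any angle; about 3 to 5 N at the fin moves it.
- flap_hinge (a point): Middle of the flap's hinge line, at x +95, y +175, z 112 mm in the cabinet; axes turn with the flap (x from free edge to hinge, y along the hinge, z out of its upper face).
- flap_grip (a point): Point on the black grip fin on the flap's upper face, 140 mm from the hinge line towards the free edge and 30 mm above the flap's underside, 10 mm below the fin's top. The fin is 10 mm thick (along the hinge), 36 long and 35 high. Moves with the flap; axes as flap_hinge's.
- bracket: White printed bracket, loose, about 80 g, standing on the bench to the right of the cabinet: base plate 44 mm (its x) by 62 (y), 8 thick, with an upright plate over its middle, 44 (x) by 10 thick (y), whose top is 82 above the underside; two small ribs 29 high on the +y side. Origin: centre of its underside, z up. Any yaw will do in the chamber.
- gear: Bystander: small white printed gear, 68 mm across, 22 high, lying on the bench; origin centre of underside.
- screwdriver: Bystander: screwdriver lying on the bench in front of the cabinet, along its x, about 200 mm long.
- spool: Bystander: grey filament spool lying flat, 200 mm across, 63 high; origin centre of underside.
- carton_tray: Bystander: open cardboard tray of odds and ends, 160 x 120 x 50 mm; origin centre of underside.
Mind the look-alikes: they are no part of the job. Leave any brown look-alike of the bracket alone.

How it is judged (in metres and radians):
On the way, in this order (a step that is already met when the one before it is completed fails the run):
1. the bracket stands upright on the chamber floor (x of bracket in the frame of chamber_floor between -0.07 and 0.07 m and y of bracket in the frame of chamber_floor between -0.065 and 0.065 m and z of bracket in the frame of chamber_floor between -0.006 and 0.006 m and angle between bracket's own z axis and vertical below 0.15 rad), for 0.2 s.
2. the hatch is slid fully shut (value of joint hatch below 0.005 m), for 0.2 s.
At the end, for the whole second after the job is handed in: The bracket stands upright (within 9 degrees) and at rest on the chamber floor inside the cabinet, the hatch is shut to within 5 mm, and the vent flap stands still at 45 degrees, give or take 7 (all of step 1 and linear speed of bracket below 0.02 m/s and value of joint hatch below 0.005 m and value of joint flap between 0.663 and 0.908 rad and velocity of joint flap between -0.03 and 0.03 rad/s); the robot touches nothing.
It fails at once if the bracket is dropped or thrown (moves faster than 0.6 m/s out of the fingers) (linear speed of bracket above 0.6 m/s and contact force between the fingers and bracket below 0.01 N).
It fails at once if the printed gear is moved more than 30 mm (distance of gear from where it was at the start of the episode above 0.03 m).
It fails at once if the screwdriver is moved more than 30 mm (distance of screwdriver from where it was at the start of the episode above 0.03 m).
It fails at once if the filament spool is moved more than 30 mm (distance of spool from where it was at the start of the episode above 0.03 m).
It fails at once if the cardboard tray is moved more than 30 mm (distance of carton_tray from where it was at the start of the episode above 0.03 m).
It also fails if it takes over 62 s, if anything falls off the work surface, if the arm or the gripper's body presses on something with over 40 N, if the wrist force passes 120 N, or if a joint passes its speed limit or range.

## Working session

There is one attempt and no reset: what is moved stays moved. The work goes in short steps, Python scripts to look and compute and a tool call to move; the robot and the scene stay as the last step left them, time stands still between calls to the robot, and variables do not carry over. Pictures are saved under pics/ and viewed, on a budget of 10 in all, crops included, one or two more only if the job needs it, and the job is handed in when it is done.

Besides the shell and the picture viewer there is one more tool, called after "Emit:" as name([rows], argument=value, ...), one row to a line, values as JSON. servo_tool: Moves the arm, as the interface text tells. Its arguments: {"type":"object","properties":{"motion":{"type":"array","items":{"type":"object","properties":{"hand":{"type":"number"},"travel":{"type":"array","items":{"type":"number"}},"roll":{"type":"number"}}}},"squeeze":{"type":"number"}},"required":["motion"]}

```bash
mkdir -p pics; ls
cat > h.py <<'E'
import numpy as np,cv2
from workcell import sensors,cams,ctrl
from scipy.spatial.transform import Rotation as R
def cloud(c):
    im=c["image"];h,w=im.shape[:2];f=h/2/np.tan(np.radians(c["vfov"])/2)
    v,u=np.mgrid[:h,:w];z=c["range_z"]
    p=np.stack([(u-c["cx"])/f*z,-(v-c["cy"])/f*z,-z],-1)
    r=np.array(c["rotation"]);r=r if r.shape==(3,3) else R.from_quat(r).as_matrix()
    P=p@r.T+np.array(c["position"]);P[z==0]=np.nan
    return P
E
python3 - <<'E'
from h import *
s=sensors.observe();print({k:np.round(v,3).tolist() for k,v in s.items()})
print(R.from_quat(s["eef_rot"]).as_matrix().round(3))
for n in["top","side"]:
    c=cams.read_camera(n);print(n,c.keys(),c["position"],c["rotation"],c["vfov"],c["cx"],c["cy"])
    cv2.imwrite(f"pics/{n}0.png",c["image"][...,::-1]);np.save(f"{n}.npy",cloud(c))
E
```

```text
pics
{'time_s': 0.0, 'joint_pos': [-1.165, 0.312, 0.014, 1.513, -0.004, 1.319, -0.027], 'qd': [0.001, 0.001, -0.0, 0.001, -0.0, 0.002, -0.001], 'effort': [-0.001, -37.992, 0.146, -23.059, 0.012, 0.014, 0.0], 'tool_pos': [237.783, 495.033, 190.804], 'eef_rot': [0.599, 0.376, -0.377, -0.598], 'ft_force': [-0.039, 0.528, -0.524], 'ft_torque': [0.024, 0.019, -0.032], 'width': 85.339}
[[ 0.433 -0.001 -0.901]
 [ 0.901 -0.002  0.433]
 [-0.002 -1.    -0.   ]]
top dict_keys(['image', 'range_z', 'vfov', 'cx', 'cy', 'position', 'rotation']) [ 315.26182695   98.04721076 1271.92315509] [-0.05917058  0.07121284  0.70789153 -0.7002265 ] 54.108021218872054 280.7916065560134 214.1193638456495
side dict_keys(['image', 'range_z', 'vfov', 'cx', 'cy', 'position', 'rotation']) [ -266.82383724 -1010.7712013   1233.29414113] [ 0.40487508 -0.13866305 -0.26772994  0.86323195] 45.65924680201005 285.08414000444947 209.10071846160372
```

View pics/top0.png

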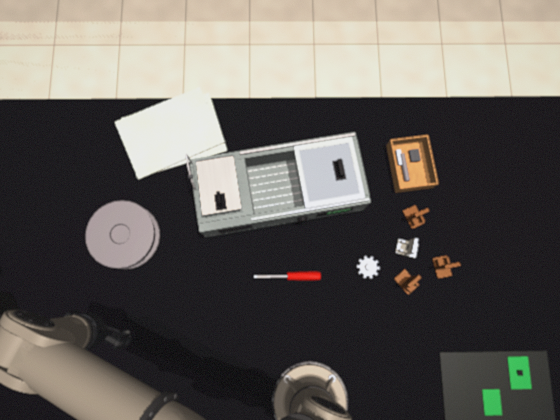

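View pics/side0.png

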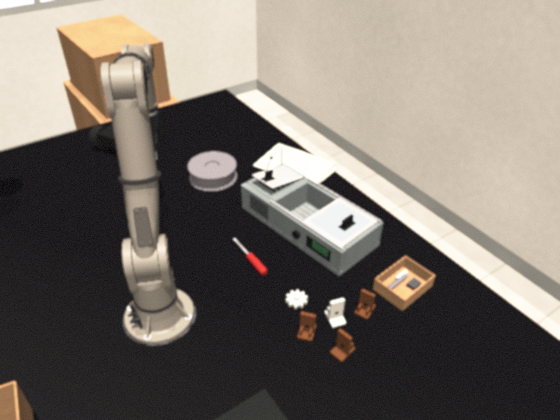

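The top view shows the white bracket at (407,247), the gear at (368,267), the hatch fin at (339,169), the flap fin at (220,201) and the chamber around (272,187). The side view agrees: the bracket is at (336,312) among brown look-alikes.

Run:
```python
from h import *
im=cv2.imread("pics/top0.png").astype(int);P=np.load("top.npy")
mn=im.min(2);mx=im.max(2)
def box(r0,r1,c0,c1,m):
    k=np.zeros(m.shape,bool);k[r0:r1,c0:c1]=True;k&=m&np.isfinite(P[...,0]);return P[k]
def rep(n,Q):
    print(n,len(Q),np.median(Q,0).round(1),Q.min(0).round(0),Q.max(0).round(0),cv2.minAreaRect(Q[:,:2].astype(np.float32)))
w=(mn>120)&(mx-mn<60)
B=box(232,262,392,424,w);rep("bracket",B);rep("br top",B[B[:,2]>70]);rep("br base",B[(B[:,2]<20)])
for q in B[B[:,2]>60]:print(q.round(0),end=' ')
rep("gear",box(250,285,350,385,w))
H=box(155,185,328,352,mx<60);rep("hfin",H);rep("hfin hi",H[H[:,2]>135])
F=box(185,215,208,232,mx<60);rep("ffin",F)
A=box(120,245,180,380,mx>0);A=A[(A[:,2]>95)&(A[:,2]<125)];rep("roof",A)
W=box(150,215,190,245,mn>120);rep("flap",W)
print("plane",np.linalg.lstsq(np.c_[W[:,:2],np.ones(len(W))],W[:,2],rcond=None)[0])
rep("chamber",(lambda C:C[(C[:,2]<60)])(box(150,220,240,305,mx>0)))
```

```text
bracket 255 [ 441.1 -305.    12.8] [ 413. -352.   -3.] [ 473. -279.   88.] ((448.56805419921875, -316.3130798339844), (68.20335388183594, 62.52542495727539), 75.93080139160156)
br top 61 [ 439.2 -310.7   83.7] [ 419. -321.   73.] [ 460. -301.   88.] ((439.8985290527344, -311.5209655761719), (10.788382530212402, 43.28388214111328), 73.10276794433594)
br base 150 [ 443.7 -301.     8.9] [ 413. -352.   -3.] [ 473. -279.   18.] ((448.784912109375, -316.3973693847656), (67.9455337524414, 62.5624885559082), 75.39191436767578)
[ 459. -312.   84.] [ 459. -315.   85.] [ 460. -319.   82.] [ 460. -321.   83.] [ 457. -313.   81.] [ 456. -314.   85.] [ 457. -319.   80.] [ 456. -320.   86.] [ 454. -311.   77.] [ 453. -311.   86.] [ 454. -314.   84.] [ 453. -317.   85.] [ 454. -321.   82.] [ 451. -310.   80.] [ 451. -311.   84.] [ 451. -314.   84.] [ 450. -317.   85.] [ 448. -309.   80.] [ 447. -310.   87.] [ 448. -315.   82.] [ 448. -317.   84.] [ 445. -308.   83.] [ 445. -310.   86.] [ 445. -314.   84.] [ 445. -317.   84.] [ 442. -309.   81.] [ 442. -310.   85.] [ 442. -313.   85.] [ 442. -317.   
[... 1177 characters left out ...]
157. ] [542. 232. 141.] [582. 259. 183.] ((561.7073974609375, 246.22352600097656), (39.29601287841797, 22.231847763061523), 9.955938339233398)
roof 7972 [636.7  -1.3 115.1] [ 483. -180.   95.] [778. 345. 125.] ((630.8696899414062, 81.42716979980469), (223.1938018798828, 501.7386779785156), 9.444226264953613)
flap 3119 [633.3 260.1 124.5] [526. 182.  -1.] [765. 365. 179.] ((646.1111450195312, 271.8426818847656), (240.0072479248047, 181.77090454101562), 1.3132818937301636)
plane [-3.75260883e-01 -1.27372177e-01  3.88940826e+02]
chamber 2616 [643.7  95.   17.8] [527.   2.  -1.] [765. 204.  60.] ((650.8523559570312, 96.07112121582031), (266.80645751953125, 165.3245849609375), 11.730488777160645)
```

Emit:
servo_tool([
  {"hand": 0, "travel": [-29, -4, -33], "roll": 0},
  {"hand": 0, "travel": [-29, -4, -33], "roll": 0},
  {"hand": 0, "travel": [-29, -4, -33], "roll": 0},
  {"hand": 0, "travel": [-29, -4, -33], "roll": 0},
  {"hand": 0, "travel": [-29, -4, -33], "roll": 0},
  {"hand": 0, "travel": [-29, -4, -33], "roll": 0},
  {"hand": 0, "travel": [-29, -4, -33], "roll": 0},
  {"hand": 0, "travel": [-29, -4, -33], "roll": 0},
  {"hand": 0, "travel": [-29, -4, -33], "roll": 0},
  {"hand": 0, "travel": [-29, -4, -33], "roll": 0},
], squeeze=30)

```text
time_s: 1.1
tool_pos: [410.0, 89.8, 231.8]
eef_rot: [-0.598, -0.377, 0.377, 0.599]
ft_force: [1.9, 0.2, -0.4]
width: 42.6
```

Emit:
servo_tool([
  {"hand": 0, "travel": [-35, 0, -20], "roll": 0},
  {"hand": 0, "travel": [-35, 0, -20], "roll": 0},
  {"hand": 0, "travel": [-35, 0, -20], "roll": 0},
  {"hand": 0, "travel": [-35, 0, -20], "roll": 0},
  {"hand": 0, "travel": [-35, 0, -20], "roll": 0},
  {"hand": 0, "travel": [-35, 0, -20], "roll": 0},
  {"hand": 0, "travel": [-35, 0, -20], "roll": 0},
  {"hand": 0, "travel": [-35, 0, -20], "roll": 0},
  {"hand": 0, "travel": [-35, 0, -20], "roll": -5},
  {"hand": 0, "travel": [0, 0, 0], "roll": -5},
])

```text
time_s: 2.1
tool_pos: [433.3, -277.5, 231.4]
eef_rot: [0.566, 0.423, -0.427, -0.564]
ft_force: [-0.3, -0.4, -0.8]
width: 42.4
```

```bash
cat >> h.py <<'E'
def wrist(name=None):
    s=sensors.observe();c=cams.read_camera("wrist");im=c["image"];h,w=im.shape[:2];f=h/2/np.tan(np.radians(c["vfov"])/2)
    v,u=np.mgrid[:h,:w];dx=u-c["cx"];dy=v-c["cy"];r=np.hypot(dx,dy)+1e-9;t=r/f
    d=np.stack([np.sin(t)*dx/r,-np.sin(t)*dy/r,-np.cos(t)],-1)
    z=c["range_z"];p=d*(z/np.cos(t))[...,None]
    H=np.array(c["hand_eye"]);p=p@H[:3,:3].T+H[:3,3]
    M=R.from_quat(s["eef_rot"]).as_matrix();P=p@M.T+np.array(s["tool_pos"]);P[z<=0]=np.nan
    if name:cv2.imwrite(f"pics/{name}.png",im[...,::-1])
    return s,im,P
def yaw(s):
    m=R.from_quat(s["eef_rot"]).as_matrix();return np.degrees(np.arctan2(m[1,0],m[0,0]))
def totool(s,dw):
    return R.from_quat(s["eef_rot"]).as_matrix().T@np.array(dw)
E
python3 - <<'E'
from h import *
s,im,P=wrist("w1");np.save("w1.npy",P);i=im.astype(int)
k=(i.min(2)>110)&(i.max(2)-i.min(2)<50)&np.isfinite(P[...,0])&(np.hypot(P[...,0]-440,P[...,1]+311)<60)
Q=P[k];T=Q[(Q[:,2]>65)&(Q[:,2]<100)]
print(yaw(s),s["tool_pos"],len(Q),len(T),np.median(T,0),cv2.minAreaRect(T[:,:2].astype(np.float32)))
b=(i[...,0]-i[...,2]>35)&np.isfinite(P[...,0])&(P[...,2]>60)&(P[...,2]<100)
n,l,st,ce=cv2.connectedComponentsWithStats(b.astype(np.uint8))
for j in range(1,n):
    if st[j,4]>40:q=P[l==j];print("brown",q.min(0).round(),q.max(0).round(),ce[j].round())
E
```

```text
73.93718051071487 [ 433.28889571 -277.48486943  231.42959646] 1870 393 [ 438.47208413 -310.0865185    79.88097378] ((440.18792724609375, -310.8033142089844), (9.86977481842041, 43.40920639038086), 72.8006820678711)
brown [ 321. -322.   60.] [ 355. -283.   82.] [229. 112.]
brown [ 373. -438.   60.] [ 390. -393.   82.] [148. 182.]
brown [ 525. -361.   60.] [ 552. -317.   82.] [253. 287.]
```

View pics/w1.png

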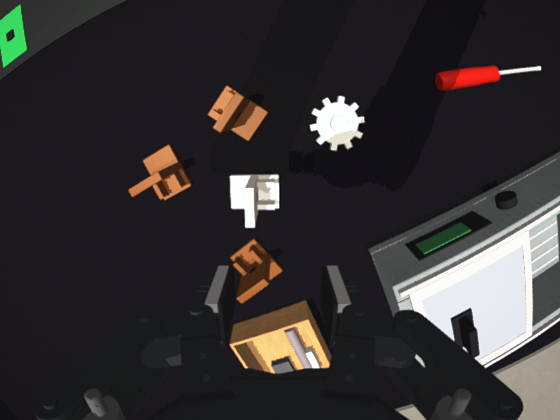

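The wrist view shows the bracket at (253,195) with the look-alikes clear of the fingers. The wrist and top estimates agree within 1 mm, so I'm descending to grasp it.

Emit:
servo_tool([
  {"hand": 0, "travel": [-30, 0, -16], "roll": 1},
  {"hand": 0, "travel": [0, 0, 0], "roll": 0},
  {"hand": 0, "travel": [0, 30, 0], "roll": 0},
  {"hand": 0, "travel": [0, 30, 0], "roll": 0},
  {"hand": 0, "travel": [0, 30, 0], "roll": 0},
  {"hand": 0, "travel": [0, 30, 0], "roll": 0},
  {"hand": 0, "travel": [0, 30, 0], "roll": 0},
  {"hand": 0, "travel": [0, 20, 0], "roll": 0},
  {"hand": 0, "travel": [0, 12, 0], "roll": 0},
  {"hand": 0, "travel": [0, 0, 0], "roll": 0},
])

```text
time_s: 3.15
tool_pos: [442.4, -301.5, 48.3]
eef_rot: [-0.566, -0.422, 0.423, 0.568]
ft_force: [1.1, -0.7, -0.3]
width: 43.1
```

Emit:
servo_tool([
  {"hand": 1, "travel": [0, 0, 0]},
  {"hand": 1, "travel": [0, 0, 0]},
  {"hand": 1, "travel": [0, 0, 0]},
  {"hand": 1, "travel": [0, 0, 0]},
  {"hand": 1, "travel": [0, 0, 0]},
  {"hand": 1, "travel": [0, 0, 0]},
  {"hand": 1, "travel": [0, 0, 0]},
  {"hand": 1, "travel": [0, -5, 0]},
  {"hand": 1, "travel": [0, -10, 0]},
  {"hand": 1, "travel": [0, -15, 0]},
], squeeze=30)

```text
$.motion[0]: bad value
```

Emit:
servo_tool([
  {"hand": 0, "travel": [-5, 0, 0], "roll": 0},
  {"hand": 0, "travel": [-5, 0, 0], "roll": 0},
  {"hand": 0, "travel": [0, 0, 0], "roll": 0},
  {"hand": 1, "travel": [0, 0, 0], "roll": 0},
  {"hand": 1, "travel": [0, 0, 0], "roll": 0},
  {"hand": 1, "travel": [0, 0, 0], "roll": 0},
  {"hand": 1, "travel": [0, 0, 0], "roll": 0},
  {"hand": 1, "travel": [0, 0, 0], "roll": 0},
  {"hand": 1, "travel": [0, 0, 0], "roll": 0},
  {"hand": 1, "travel": [0, 0, 0], "roll": 0},
], squeeze=30)

```text
time_s: 4.15
tool_pos: [440.4, -313.1, 49.9]
eef_rot: [-0.567, -0.422, 0.422, 0.567]
ft_force: [-0.6, 0.9, -0.7]
width: 0.2
```

Run:
```python
from h import *
s,im,P=wrist("w2");print(s["tool_pos"],s["ft_force"],s["width"],yaw(s))
```

```text
[ 440.39418086 -313.05975691   49.85961025] [-0.55716529  0.93841376 -0.74676282] 0.2226511831208885 73.35057844818456
```

View pics/w2.png

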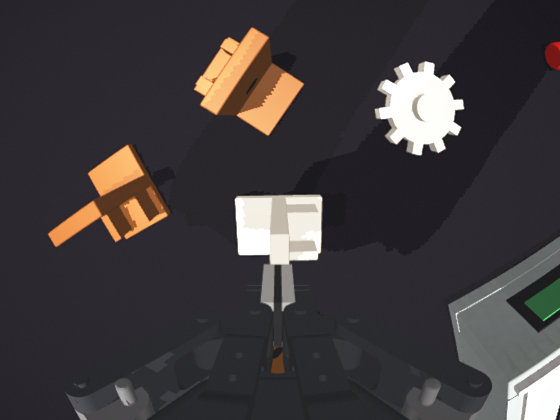

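The fingers have shut just beyond the near end of the plate, at rows 263 to 300, while the bracket still stands at (280,228). I'm measuring where the bracket is now.

Run:
```python
from h import *
s,im,P=wrist();i=im.astype(int)
def go(n,im,P):
    i=im.astype(int)
    k=(i.min(2)>110)&(i.max(2)-i.min(2)<60)&np.isfinite(P[...,0])&(np.hypot(P[...,0]-440,P[...,1]+311)<70)
    Q=P[k];T=Q[(Q[:,2]>72)&(Q[:,2]<100)];B=Q[(Q[:,2]<16)]
    for q in(T,B):
        if len(q)>4:print(n,len(q),np.median(q,0).round(1),cv2.minAreaRect(q[:,:2].astype(np.float32)))
go("wrist",im,P)
c=cams.read_camera("top");P2=cloud(c);go("top",c["image"],P2)
c=cams.read_camera("side");P3=cloud(c);go("side",c["image"],P3)
cv2.imwrite("pics/side1.png",cv2.resize(c["image"][230:370,230:430,::-1],None,fx=4,fy=4))
print(cv2.__version__, P[228,280],P[255,280],P[275,279],P[300,279])
```

```text
wrist 855 [ 427.9 -307.4   80.2] ((426.79339599609375, -308.55401611328125), (12.783037185668945, 17.0583553314209), 72.44506072998047)
wrist 3459 [ 437.3 -319.8    6. ] ((445.0638122558594, -312.8614501953125), (65.10753631591797, 53.98955535888672), 74.31920623779297)
top 15 [ 424.7 -308.    83.2] ((424.5834045410156, -308.4927673339844), (8.268588066101074, 11.83266544342041), 86.9058837890625)
top 113 [ 441.3 -299.     9.2] ((440.7530822753906, -314.4239807128906), (67.57756805419922, 45.9774169921875), 70.60614776611328)
side 61 [ 439.5 -318.    79.8] ((441.76690673828125, -318.3896179199219), (18.970857620239258, 44.55043411254883), 73.54594421386719)
side 180 [ 437.  -329.3    7.4] ((450.39666748046875, -300.5683288574219), (100.6653823852539, 52.02894592285156), 74.9519271850586)
4.12.0 [ 419.42952491 -304.894262     72.16059137] [ 430.47606074 -308.23285923   80.36553425] [ 429.83453109 -308.68524637  102.87361364] [ 429.40959246 -308.66770571  124.20871628]
```

View pics/side1.png

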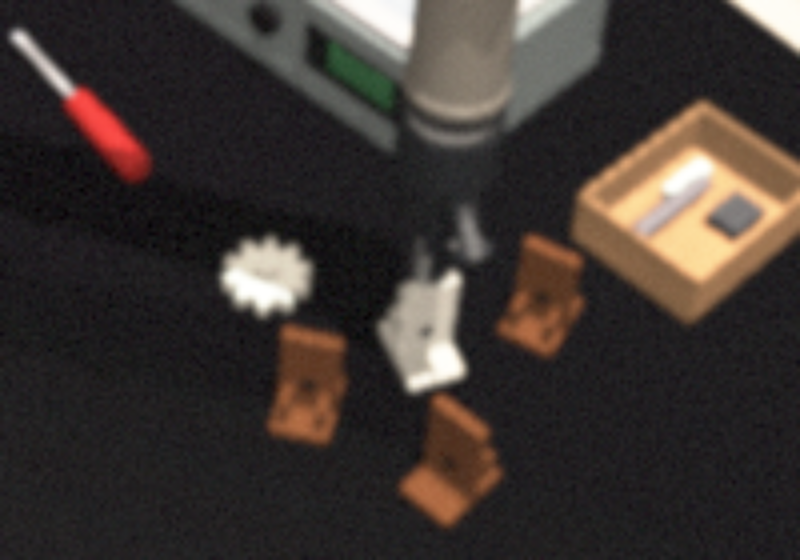

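Run:
```python
from h import *
s,im,P=wrist();M=R.from_quat(s["eef_rot"]).as_matrix();p=(P-s["tool_pos"])@M
print(s["width"],s["tool_pos"],s["joint_pos"])
for r in range(225,350,8):print(r,[(im[r,c].tolist(),p[r,c].round(0).tolist()) for c in(258,266,279,290,300)])
cv2.imwrite("pics/w3.png",cv2.resize(im[180:400,180:380,::-1],None,fx=3,fy=2.7))
```

```text
0.10743867501617162 [ 440.36281849 -313.1282512    49.87424864] [ 0.07306445  0.48414724  0.69695484  1.75637803 -0.35577725  1.03089067
  2.17958881]
225 [([244, 239, 228], [-14.0, 45.0, 1.0]), ([244, 239, 228], [-8.0, 43.0, 2.0]), ([194, 185, 171], [1.0, -16.0, 22.0]), ([245, 239, 229], [10.0, 44.0, 1.0]), ([244, 239, 228], [17.0, 44.0, 1.0])]
233 [([255, 255, 255], [-14.0, 45.0, -5.0]), ([255, 255, 255], [-8.0, 44.0, -5.0]), ([198, 189, 174], [1.0, -29.0, 22.0]), ([244, 239, 228], [10.0, 46.0, -6.0]), ([244, 238, 228], [17.0, 44.0, -5.0])]
241 [([255, 255, 255], [-14.0, 44.0, -11.0]), ([255, 255, 255], [-8.0, 45.0, -12.0]), ([244, 239, 228], [1.0, -30.0, 18.0]), ([202, 193, 177], [10.0, 40.0, -10.0]), ([196, 186, 172], [17.0, 41.0, -10.0])]
249 [([255, 255, 255], [-14.0, 43.0, -17.0]), ([255, 255, 255], [-8.0, 43.0, -17.0]), ([244, 239, 228], [1.0, -31.0, 14.0]), ([192, 183, 169], [9.0, 27.0, -11.0]), ([194, 185, 171], [16.0, 27.0, -10.0])]
257 [([43, 39, 46], [-15.0, 51.0, -28.0]), ([47, 43, 50], [-8.0, 52.0, -28.0]), ([244, 239, 228], [1.0, -30.0, 10.0]), ([244, 238, 228], [9.0,
[... 1449 characters left out ...]
], [-3.0, -88.0, 12.0]), ([53, 53, 55], [1.0, -74.0, 2.0]), ([42, 44, 47], [5.0, -89.0, 12.0]), ([42, 43, 45], [8.0, -88.0, 12.0])]
329 [([42, 43, 47], [-6.0, -93.0, 12.0]), ([44, 45, 49], [-3.0, -94.0, 12.0]), ([53, 50, 53], [1.0, -75.0, -2.0]), ([42, 43, 47], [5.0, -94.0, 13.0]), ([43, 44, 47], [8.0, -92.0, 11.0])]
337 [([38, 39, 41], [-5.0, -104.0, 17.0]), ([42, 42, 45], [-3.0, -98.0, 12.0]), ([53, 51, 53], [1.0, -74.0, -7.0]), ([37, 37, 40], [4.0, -102.0, 16.0]), ([39, 38, 41], [7.0, -103.0, 17.0])]
345 [([41, 42, 45], [-5.0, -107.0, 16.0]), ([38, 37, 40], [-3.0, -100.0, 11.0]), ([54, 50, 51], [1.0, -75.0, -10.0]), ([38, 38, 42], [4.0, -104.0, 14.0]), ([41, 43, 46], [7.0, -106.0, 16.0])]
```

View pics/w3.png

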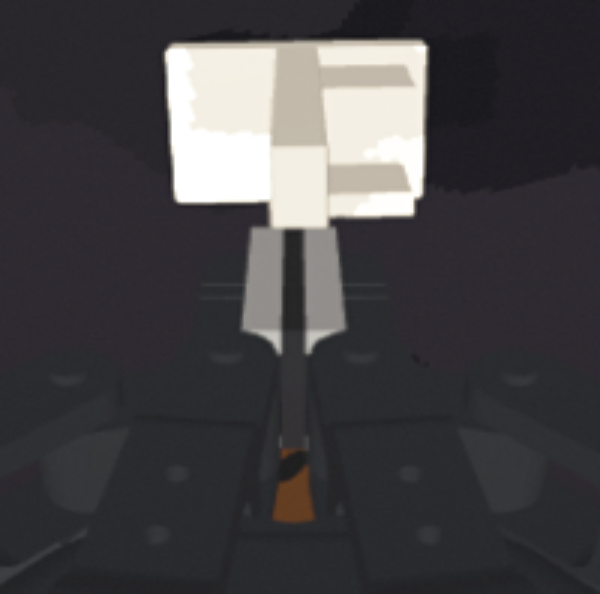

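The fingers really end about 40 mm behind the reported TCP: the cloud puts the tips at z≈91, above the 82 mm plate top. That explains the empty grip. I'm opening, going 38 mm lower and gripping again.

Emit:
servo_tool([
  {"hand": 0, "travel": [0, 0, 0], "roll": 0},
  {"hand": 0, "travel": [0, 0, 0], "roll": 0},
  {"hand": 0, "travel": [0, 0, 0], "roll": 0},
  {"hand": 0, "travel": [0, 0, 0], "roll": 0},
  {"hand": 0, "travel": [0, 8, 0], "roll": 0},
  {"hand": 0, "travel": [0, 8, 0], "roll": 0},
  {"hand": 0, "travel": [0, 8, 0], "roll": 0},
  {"hand": 0, "travel": [0, 7, 0], "roll": 0},
  {"hand": 0, "travel": [0, 6, 0], "roll": 0},
  {"hand": 0, "travel": [0, 0, 0], "roll": 0},
])

```text
time_s: 5.4
tool_pos: [439.6, -312.5, 11.7]
eef_rot: [-0.566, -0.422, 0.423, 0.568]
ft_force: [0.4, 0.7, 0.9]
width: 42.4
```

Emit:
servo_tool([
  {"hand": 1, "travel": [0, 0, 0], "roll": 0},
  {"hand": 1, "travel": [0, 0, 0], "roll": 0},
  {"hand": 1, "travel": [0, 0, 0], "roll": 0},
  {"hand": 1, "travel": [0, 0, 0], "roll": 0},
  {"hand": 1, "travel": [0, 0, 0], "roll": 0},
  {"hand": 1, "travel": [0, 0, 0], "roll": 0},
  {"hand": 1, "travel": [0, 0, 0], "roll": 0},
  {"hand": 1, "travel": [0, 0, 0], "roll": 0},
  {"hand": 1, "travel": [0, 0, 0], "roll": 0},
  {"hand": 1, "travel": [0, 0, 0], "roll": 0},
], squeeze=30)

```text
time_s: 6.4
tool_pos: [440.5, -313.1, 13.0]
eef_rot: [0.567, 0.422, -0.422, -0.567]
ft_force: [-0.1, 1.2, 1.4]
width: 10.1
```

Emit:
servo_tool([
  {"hand": 1, "travel": [0, -8, 0], "roll": 0},
  {"hand": 1, "travel": [0, -14, 0], "roll": 0},
  {"hand": 1, "travel": [0, -20, 0], "roll": 0},
  {"hand": 1, "travel": [0, -20, 0], "roll": 0},
  {"hand": 1, "travel": [0, -20, 0], "roll": 0},
  {"hand": 1, "travel": [0, -20, 0], "roll": 0},
  {"hand": 1, "travel": [0, -20, 0], "roll": 0},
  {"hand": 1, "travel": [0, -20, 0], "roll": 0},
  {"hand": 1, "travel": [0, -14, 0], "roll": 0},
  {"hand": 1, "travel": [0, -8, 0], "roll": 0},
])

```text
time_s: 7.4
tool_pos: [441.0, -314.1, 179.5]
eef_rot: [0.568, 0.423, -0.422, -0.566]
ft_force: [0.1, 1.4, -0.3]
width: 9.5
```

Emit:
servo_tool([
  {"hand": 1, "travel": [8, 0, -1], "roll": 0},
  {"hand": 1, "travel": [16, 0, -2], "roll": 0},
  {"hand": 1, "travel": [25, 0, -4], "roll": 0},
  {"hand": 1, "travel": [30, 0, -4], "roll": 0},
  {"hand": 1, "travel": [30, 0, -4], "roll": 0},
  {"hand": 1, "travel": [30, 0, -4], "roll": 0},
  {"hand": 1, "travel": [30, 0, -5], "roll": 0},
  {"hand": 1, "travel": [30, 0, -5], "roll": 0},
  {"hand": 1, "travel": [30, 0, -5], "roll": 0},
  {"hand": 1, "travel": [30, 0, -5], "roll": 0},
])

```text
time_s: 8.4
tool_pos: [551.7, -73.9, 176.0]
eef_rot: [-0.566, -0.422, 0.423, 0.568]
ft_force: [0.6, -0.2, -0.6]
width: 9.5
```

Emit:
servo_tool([
  {"hand": 1, "travel": [30, 0, -4], "roll": 0},
  {"hand": 1, "travel": [30, 0, -4], "roll": 0},
  {"hand": 1, "travel": [30, 0, -4], "roll": 0},
  {"hand": 1, "travel": [30, 0, -4], "roll": 0},
  {"hand": 1, "travel": [25, 0, -4], "roll": 0},
  {"hand": 1, "travel": [17, 0, -3], "roll": 0},
  {"hand": 1, "travel": [12, 0, -2], "roll": 0},
  {"hand": 1, "travel": [8, 0, -1], "roll": 0},
  {"hand": 1, "travel": [0, 0, 0], "roll": 0},
  {"hand": 1, "travel": [0, 0, 0], "roll": 0},
])

```text
time_s: 9.4
tool_pos: [628.7, 89.5, 176.8]
eef_rot: [0.568, 0.422, -0.422, -0.567]
ft_force: [0.5, -0.6, -0.7]
width: 9.6
```

Run:
```python
from h import *
s,im,P=wrist("w4");print(s["tool_pos"],s["ft_force"],s["width"],yaw(s));np.save("w4.npy",P)
c=cams.read_camera("top");Q=cloud(c);np.save("t4.npy",Q)
```

```text
[628.69205265  89.47708434 176.82804399] [ 0.46123864 -0.5656531  -0.67712436] 9.642268643933406 73.26586513547677
```

View pics/w4.png

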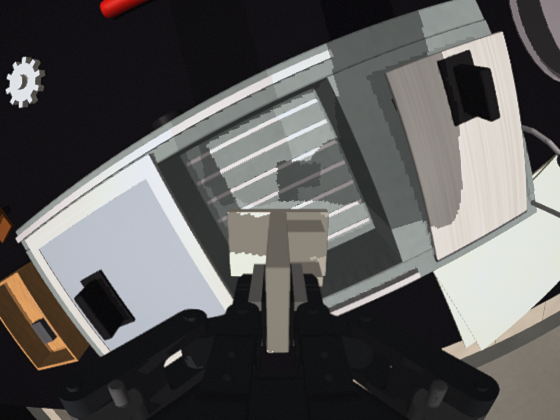

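The bracket hangs upright over the chamber in this view, with the plate at (278,260) and the chamber floor around (290,170). Before lowering, I'm checking the chamber's bounds in the cloud.

Run:
```python
from h import *
a=np.radians(9.44);ex=np.array([np.cos(a),np.sin(a)]);ey=np.array([-ex[1],ex[0]])
for n in("top","w4"):
    P=np.load(n+".npy").reshape(-1,3);P=P[np.isfinite(P[:,0])]
    d=P[:,:2]-[631,81.5];x=d@ex;y=d@ey
    k=(P[:,2]>8)&(P[:,2]<24)&(abs(x)<100)&(abs(y)<110)
    print(n,k.sum(),np.percentile(x[k],[1,50,99]).round(),np.percentile(y[k],[1,50,99]).round(),np.median(P[k,2]))
    k=(P[:,2]>100)&(P[:,2]<125)&(abs(x)<130)&(abs(y)<270)
    print(" roof",np.percentile(x[k],[.5,99.5]).round(),np.percentile(y[k],[.5,99.5]).round(),cv2.minAreaRect(P[k,:2].astype(np.float32)))
    k=(abs(y-175)<50)&(abs(x-10)<90)&(P[:,2]>100)&(P[:,2]<250)
    for lo in range(-80,100,20):
        q=k&(x>lo)&(x<lo+20);print(lo,np.median(P[q,2]).round(1) if q.sum() else None,end='; ')
    k=(P[:,2]>130)&(P[:,2]<160)&(abs(x)<40)&(y<-100)&(y>-220);print(" hfin",x[k].mean(),y[k].mean(),k.sum())
    k=(P[:,2]>135)&(abs(x+45)<40)&(abs(y-175)<20)&(P[:,2]<200);print(" ffin",x[k].mean(),y[k].mean(),np.percentile(P[k,2],[5,50,95]),k.sum())
```

```text
top 2396 [-65.   9.  85.] [-68.  10.  89.] 17.506621914639368
 roof [-110.  109.] [-248.  248.] ((631.3243408203125, 81.39376831054688), (221.79917907714844, 501.75286865234375), 9.267073631286621)
-80 113.8; -60 148.1; -40 144.1; -20 139.2; 0 135.5; 20 131.5; 40 127.2; 60 123.3; 80 119.7;  hfin -1.731049881564369 -175.21837743763817 101
 ffin -40.48398343743301 174.3127808831148 [138.81369003 148.93626663 180.87957295] 322
w4 16783 [-83. -25.  86.] [-69.  31.  90.] 14.222084186532555
 roof [-108.  108.] [-246.  247.] ((632.2674560546875, 82.04902648925781), (220.77943420410156, 502.45953369140625), 9.194746971130371)
-80 145.1; -60 145.3; -40 141.6; -20 136.1; 0 132.4; 20 128.4; 40 124.5; 60 120.6; 80 116.7;  hfin -0.7311148812581154 -173.1632949332902 1124
 ffin -39.347631471845084 170.1221964994914 [136.37777561 148.04853502 177.38820119] 4343
```

Emit:
servo_tool([
  {"hand": 1, "travel": [0, 8, 0], "roll": 0},
  {"hand": 1, "travel": [0, 16, 0], "roll": 0},
  {"hand": 1, "travel": [0, 20, 0], "roll": 0},
  {"hand": 1, "travel": [0, 20, 0], "roll": 0},
  {"hand": 1, "travel": [0, 20, 0], "roll": 0},
  {"hand": 1, "travel": [0, 20, 0], "roll": 0},
  {"hand": 1, "travel": [0, 18, 0], "roll": 0},
  {"hand": 1, "travel": [0, 12, 0], "roll": 0},
  {"hand": 1, "travel": [0, 6, 0], "roll": 0},
  {"hand": 1, "travel": [0, 3, 0], "roll": 0},
])

```text
time_s: 10.5
tool_pos: [628.8, 90.5, 33.5]
eef_rot: [-0.567, -0.422, 0.422, 0.567]
ft_force: [0.8, -1.1, 0.1]
width: 9.6
```

Emit:
servo_tool([
  {"hand": 1, "travel": [0, 0, 0], "roll": 0},
  {"hand": 1, "travel": [0, 0, 0], "roll": 0},
  {"hand": 1, "travel": [0, 1, 0], "roll": 0},
  {"hand": 1, "travel": [0, 0, 0], "roll": 0},
  {"hand": 1, "travel": [0, 1, 0], "roll": 0},
  {"hand": 1, "travel": [0, 0, 0], "roll": 0},
  {"hand": 1, "travel": [0, 1, 0], "roll": 0},
  {"hand": 1, "travel": [0, 0, 0], "roll": 0},
  {"hand": 1, "travel": [0, 0, 0], "roll": 0},
  {"hand": 1, "travel": [0, 0, 0], "roll": 0},
])

```text
time_s: 11.5
tool_pos: [629.0, 90.7, 30.9]
eef_rot: [0.567, 0.422, -0.422, -0.567]
ft_force: [0.3, 0.3, -0.2]
width: 9.4
```

Emit:
servo_tool([
  {"hand": 1, "travel": [0, 1, 0], "roll": 0},
  {"hand": 1, "travel": [0, 0, 0], "roll": 0},
  {"hand": 1, "travel": [0, 0.5, 0], "roll": 0},
  {"hand": 1, "travel": [0, 0, 0], "roll": 0},
  {"hand": 1, "travel": [0, 0.5, 0], "roll": 0},
  {"hand": 1, "travel": [0, 0, 0], "roll": 0},
  {"hand": 1, "travel": [0, 0, 0], "roll": 0},
  {"hand": 1, "travel": [0, 0, 0], "roll": 0},
  {"hand": 1, "travel": [0, 0, 0], "roll": 0},
  {"hand": 1, "travel": [0, 0, 0], "roll": 0},
])

```text
time_s: 12.5
tool_pos: [629.1, 90.8, 29.1]
eef_rot: [0.567, 0.422, -0.422, -0.567]
ft_force: [-1.0, 0.6, 1.1]
width: 9.2
```

Emit:
servo_tool([
  {"hand": 1, "travel": [0, 0.5, 0], "roll": 0},
  {"hand": 1, "travel": [0, 0, 0], "roll": 0},
  {"hand": 1, "travel": [0, 0.5, 0], "roll": 0},
  {"hand": 1, "travel": [0, 0, 0], "roll": 0},
  {"hand": 1, "travel": [0, 0.5, 0], "roll": 0},
  {"hand": 1, "travel": [0, 0, 0], "roll": 0},
  {"hand": 1, "travel": [0, 0, 0], "roll": 0},
  {"hand": 1, "travel": [0, 0, 0], "roll": 0},
  {"hand": 1, "travel": [0, 0, 0], "roll": 0},
  {"hand": 1, "travel": [0, 0, 0], "roll": 0},
])

```text
time_s: 13.5
tool_pos: [629.1, 90.9, 29.0]
eef_rot: [-0.567, -0.423, 0.422, 0.567]
ft_force: [-3.6, 0.6, 9.0]
width: 9.7
```

Emit:
servo_tool([
  {"hand": 0.6, "travel": [0, -0.5, 0], "roll": 0},
  {"hand": 0.6, "travel": [0, -0.5, 0], "roll": 0},
  {"hand": 0.3, "travel": [0, 0, 0], "roll": 0},
  {"hand": 0.1, "travel": [0, 0, 0], "roll": 0},
  {"hand": 0.1, "travel": [0, 0, 0], "roll": 0},
  {"hand": 0.1, "travel": [0, 0, 0], "roll": 0},
  {"hand": 0.1, "travel": [0, -3, 0], "roll": 0},
  {"hand": 0.1, "travel": [0, -6, 0], "roll": 0},
  {"hand": 0.1, "travel": [0, -10, 0], "roll": 0},
  {"hand": 0.1, "travel": [0, -15, 0], "roll": 0},
])

```text
time_s: 14.5
tool_pos: [628.6, 90.7, 63.0]
eef_rot: [-0.567, -0.422, 0.423, 0.567]
ft_force: [-0.0, 0.1, -1.2]
width: 38.6
```

Emit:
servo_tool([
  {"hand": 0.1, "travel": [0, -18, 0], "roll": -6.5},
  {"hand": 0.1, "travel": [0, -18, 0], "roll": -6.5},
  {"hand": 0.1, "travel": [0, -18, 0], "roll": -6.5},
  {"hand": 0.1, "travel": [0, -18, 0], "roll": -6.5},
  {"hand": 0, "travel": [0, -18, 0], "roll": 0},
  {"hand": 0, "travel": [0, -18, 0], "roll": 0},
  {"hand": 0, "travel": [0, -12, 0], "roll": 0},
  {"hand": 0, "travel": [0, -6, 0], "roll": 0},
  {"hand": 0, "travel": [0, 0, 0], "roll": 0},
  {"hand": 0, "travel": [0, 0, 0], "roll": 0},
])

```text
time_s: 15.5
tool_pos: [628.6, 90.8, 187.7]
eef_rot: [-0.457, -0.539, 0.539, 0.458]
ft_force: [-0.8, -0.8, -1.2]
width: 42.3
```

Run:
```python
from h import *
s,im,P=wrist("w5");print(s["tool_pos"],s["ft_force"],s["width"],yaw(s))
a=np.radians(9.3);ex=np.array([np.cos(a),np.sin(a)]);ey=np.array([-ex[1],ex[0]]);O=np.array([631.5,81.7])
print("hatchfin rel tool",totool(s,np.r_[O+ey*(-174.5)+ex*0-s["tool_pos"][:2],0]))
i=im.astype(int);Q=P.reshape(-1,3);d=Q[:,:2]-O;x=d@ex;y=d@ey
m=np.isfinite(Q[:,0])&(abs(x)<60)&(abs(y-10)<60)
k=m&(Q[:,2]>85)&(Q[:,2]<108);print("plate top",k.sum(),x[k].mean(),y[k].mean(),np.percentile(Q[k,2],[5,50,95]))
```

```text
[628.56681519  90.7605681  187.74371051] [-0.82188475 -0.77281935 -1.17747059] 42.33503810359969 99.34441913423753
hatchfin rel tool [-1.83916541e+02 -1.40277449e-02 -1.28780868e+00]
plate top 611 -2.7284854074464198 10.440063233992193 [89.48794663 95.81910851 97.01577893]
```

View pics/w5.png

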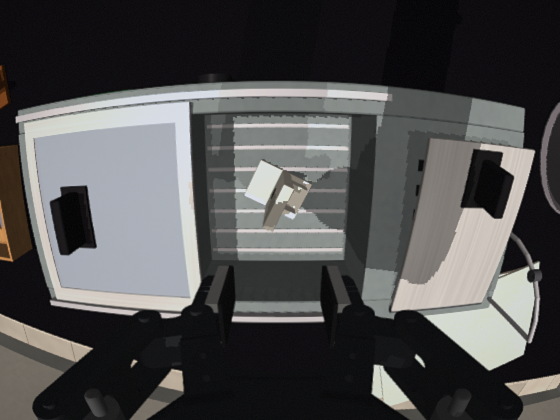

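The bracket stands near the middle of the chamber at (278,195), its top at z≈97 and below the roof. The hatch fin is at (75,218) and its position agrees between views. I'm moving on to the hatch.

Emit:
servo_tool([
  {"hand": 0, "travel": [-15, 0, 0], "roll": 0},
  {"hand": 0, "travel": [-25, 0, 0], "roll": 0},
  {"hand": 0, "travel": [-30, 0, 0], "roll": 0},
  {"hand": 0, "travel": [-30, 0, 0], "roll": 0},
  {"hand": 0, "travel": [-30, 0, 0], "roll": 0},
  {"hand": 0, "travel": [-25, 0, -1], "roll": 0},
  {"hand": 0, "travel": [-18, 0, 0], "roll": 0},
  {"hand": 0, "travel": [-11, 0, 0], "roll": 0},
  {"hand": 0, "travel": [0, 0, 0], "roll": 0},
  {"hand": 0, "travel": [0, 0, 0], "roll": 0},
])

```text
time_s: 16.55
tool_pos: [659.8, -89.9, 188.0]
eef_rot: [0.457, 0.539, -0.539, -0.458]
ft_force: [0.7, 1.6, -0.2]
width: 42.9
```

Emit:
servo_tool([
  {"hand": 0, "travel": [0, 8, 0], "roll": 0},
  {"hand": 0, "travel": [0, 14, 0], "roll": 0},
  {"hand": 0, "travel": [0, 18, 0], "roll": 0},
  {"hand": 0, "travel": [0, 18, 0], "roll": 0},
  {"hand": 0, "travel": [0, 14, 0], "roll": 0},
  {"hand": 0, "travel": [0, 12, 0], "roll": 0},
  {"hand": 0, "travel": [0, 8, 0], "roll": 0},
  {"hand": 0, "travel": [0, 5, 0], "roll": 0},
  {"hand": 0, "travel": [0, 3, 0], "roll": 0},
  {"hand": 0, "travel": [0, 0, 0], "roll": 0},
])

```text
time_s: 17.55
tool_pos: [660.0, -90.8, 88.4]
eef_rot: [0.458, 0.539, -0.539, -0.458]
ft_force: [-0.1, -0.7, 0.5]
width: 42.6
```

Emit:
servo_tool([
  {"hand": 1, "travel": [0, 0, 0], "roll": 0},
  {"hand": 1, "travel": [0, 0, 0], "roll": 0},
  {"hand": 1, "travel": [0, 0, 0], "roll": 0},
  {"hand": 1, "travel": [0, 0, 0], "roll": 0},
  {"hand": 1, "travel": [0, 0, 0], "roll": 0},
  {"hand": 1, "travel": [0, 0, 0], "roll": 0},
  {"hand": 1, "travel": [0, 0, 0], "roll": 0},
  {"hand": 1, "travel": [0, 0, 0], "roll": 0},
  {"hand": 1, "travel": [0, 0, 0], "roll": 0},
  {"hand": 1, "travel": [0, 0, 0], "roll": 0},
], squeeze=25)

```text
time_s: 18.55
tool_pos: [660.5, -91.2, 89.3]
eef_rot: [0.458, 0.539, -0.539, -0.457]
ft_force: [-0.3, -1.9, 4.9]
width: 11.4
```

Emit:
servo_tool([
  {"hand": 1, "travel": [6, 0, 0], "roll": 0},
  {"hand": 1, "travel": [12, 0, 0], "roll": 0},
  {"hand": 1, "travel": [18, 0, 0], "roll": 0},
  {"hand": 1, "travel": [20, 0, 0], "roll": 0},
  {"hand": 1, "travel": [20, 0, 0], "roll": 0},
  {"hand": 1, "travel": [20, 0, 0], "roll": 0},
  {"hand": 1, "travel": [20, 0, 0], "roll": 0},
  {"hand": 1, "travel": [14, 0, 0], "roll": 0},
  {"hand": 1, "travel": [10, 0, 0], "roll": 0},
  {"hand": 1, "travel": [6, 0, 0], "roll": 0},
])

```text
time_s: 19.55
tool_pos: [636.4, 56.1, 89.2]
eef_rot: [0.457, 0.54, -0.539, -0.457]
ft_force: [1.3, -0.9, 6.1]
width: 11.5
```

Emit:
servo_tool([
  {"hand": 1, "travel": [2, 0, 0], "roll": 0},
  {"hand": 1, "travel": [1, 0, 0], "roll": 0},
  {"hand": 1, "travel": [1, 0, 0], "roll": 0},
  {"hand": 1, "travel": [1, 0, 0], "roll": 0},
  {"hand": 1, "travel": [1, 0, 0], "roll": 0},
  {"hand": 1, "travel": [1, 0, 0], "roll": 0},
  {"hand": 1, "travel": [0, 0, 0], "roll": 0},
  {"hand": 1, "travel": [0, 0, 0], "roll": 0},
  {"hand": 1, "travel": [0, 0, 0], "roll": 0},
  {"hand": 1, "travel": [0, 0, 0], "roll": 0},
])

```text
time_s: 20.55
tool_pos: [635.5, 61.7, 89.2]
eef_rot: [0.458, 0.54, -0.539, -0.457]
ft_force: [0.7, -0.3, 5.3]
width: 11.5
```

Run:
```python
from h import *
s=sensors.observe();a=np.radians(9.3);ex=np.array([np.cos(a),np.sin(a)]);ey=np.array([-ex[1],ex[0]]);O=np.array([631.5,81.7])
d=s["tool_pos"][:2]-O;print(s["tool_pos"],d@ex,d@ey,totool(s,s["ft_force"]))
```

```text
[635.53701939  61.69749439  89.21469309] 0.751474321510095 -20.391984766526587 [-0.40781938 -5.31306088 -0.69597773]
```

Emit:
servo_tool([
  {"hand": 1, "travel": [1, 0, 0], "roll": 0},
  {"hand": 1, "travel": [0.5, 0, 0], "roll": 0},
  {"hand": 1, "travel": [0.5, 0, 0], "roll": 0},
  {"hand": 1, "travel": [0.5, 0, 0], "roll": 0},
  {"hand": 1, "travel": [0.5, 0, 0], "roll": 0},
  {"hand": 1, "travel": [0, 0, 0], "roll": 0},
  {"hand": 1, "travel": [0, 0, 0], "roll": 0},
  {"hand": 1, "travel": [0, 0, 0], "roll": 0},
  {"hand": 1, "travel": [0, 0, 0], "roll": 0},
  {"hand": 1, "travel": [0, 0, 0], "roll": 0},
])

```text
time_s: 21.55
tool_pos: [635.6, 61.6, 89.3]
eef_rot: [-0.459, -0.539, 0.539, 0.456]
ft_force: [1.5, -5.0, 5.6]
width: 11.9
```

The hatch is against its stop: it stopped moving and the force reached 5 N. I'm releasing it and moving above the flap fin.

Emit:
servo_tool([
  {"hand": 0, "travel": [0, 0, 0], "roll": 0},
  {"hand": 0, "travel": [0, 0, 0], "roll": 0},
  {"hand": 0, "travel": [0, 0, 0], "roll": 0},
  {"hand": 0, "travel": [0, 0, 0], "roll": 0},
  {"hand": 0, "travel": [0, -8, 0], "roll": 0},
  {"hand": 0, "travel": [0, -16, 0], "roll": 0},
  {"hand": 0, "travel": [0, -22, 0], "roll": 0},
  {"hand": 0, "travel": [0, -22, 0], "roll": 0},
  {"hand": 0, "travel": [0, -16, 0], "roll": 0},
  {"hand": 0, "travel": [0, -8, 0], "roll": 0},
])

```text
time_s: 22.55
tool_pos: [635.7, 63.2, 183.0]
eef_rot: [0.458, 0.54, -0.538, -0.457]
ft_force: [0.1, 0.0, -0.6]
width: 42.8
```

Emit:
servo_tool([
  {"hand": 0, "travel": [12, 0, 2], "roll": 0},
  {"hand": 0, "travel": [24, 0, 5], "roll": 0},
  {"hand": 0, "travel": [30, 0, 6], "roll": 0},
  {"hand": 0, "travel": [30, 0, 6], "roll": 0},
  {"hand": 0, "travel": [30, 0, 6], "roll": 0},
  {"hand": 0, "travel": [30, 0, 6], "roll": 0},
  {"hand": 0, "travel": [24, 0, 4], "roll": 0},
  {"hand": 0, "travel": [13, 0, 2], "roll": 0},
  {"hand": 0, "travel": [0, 0, 0], "roll": 0},
  {"hand": 0, "travel": [0, 0, 0], "roll": 0},
])

```text
time_s: 23.55
tool_pos: [566.8, 246.3, 179.9]
eef_rot: [-0.458, -0.538, 0.539, 0.458]
ft_force: [0.7, -0.0, 0.2]
width: 42.7
```

```bash
cat > chk.py <<'E'
from h import *
import sys
a=np.radians(9.3);ex=np.array([np.cos(a),np.sin(a)]);ey=np.array([-ex[1],ex[0]]);O=np.array([631.5,81.7])
s,im,P=wrist(sys.argv[1]);Q=P.reshape(-1,3);d=Q[:,:2]-O;x=d@ex;y=d@ey;z=Q[:,2];I=im.reshape(-1,3).astype(int)
D=s["tool_pos"][:2]-O;print("tcp cab",D@ex,D@ey,s["tool_pos"][2],"yaw",yaw(s))
dark=I.max(1)<50
k=np.isfinite(z)&(abs(y-175)<50)&(x>-90)&(x<85)&(z>113)&(I.min(1)>90)
if k.sum()>20:
    m=np.polyfit(x[k],z[k],1);r=abs(np.polyval(m,x[k])-z[k])<6;m=np.polyfit(x[k][r],z[k][r],1)
    print("flap angle",-np.arctan(m[0]),"z at hinge",np.polyval(m,95),k.sum(),r.sum())
k=np.isfinite(z)&dark&(abs(x+35)<40)&(abs(y-175)<20)&(z>155)&(z<190)
if k.any():print("fin",np.percentile(x[k],[2,50,98]),np.percentile(y[k],[2,50,98]),np.percentile(z[k],[2,98]))
k=np.isfinite(z)&dark&(abs(x)<40)&(abs(y+20)<25)&(z>130)&(z<160)
if k.any():print("hatchfin y",np.percentile(y[k],[2,50,98]))
E
python3 chk.py w6
```

```text
tcp cab -37.22967210452991 172.8837736251959 179.92890415861427 yaw 99.29288344636451
flap angle 0.19541872923200246 z at hinge 115.22989141565137 15553 13528
fin [-55.76060609 -43.14449619 -19.09965944] [170.77869858 175.12853641 179.93405701] [156.55603495 179.66536602]
hatchfin y [-22.86117835 -14.41439501 -12.889695  ]
```

View pics/w6.png

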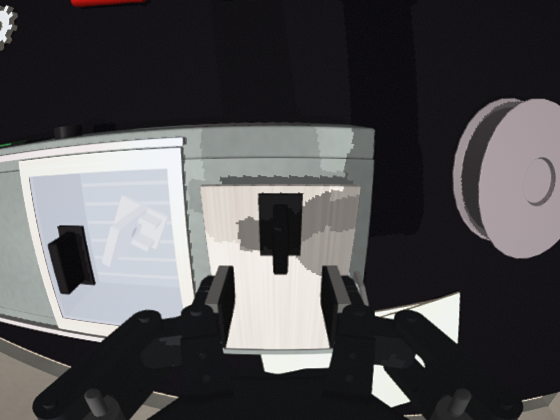

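The hatch shows shut at (110,230) with the bracket under it. The flap fin at (280,232) sits midway between the fingers, and the flap stands at about 0.195 rad. I'm descending and gripping the fin.

Emit:
servo_tool([
  {"hand": 0, "travel": [2, 6, 0], "roll": 0},
  {"hand": 0, "travel": [0, 10, 0], "roll": 0},
  {"hand": 0, "travel": [0, 14, 0], "roll": 0},
  {"hand": 0, "travel": [0, 14, 0], "roll": 0},
  {"hand": 0, "travel": [0, 11, 0], "roll": 0},
  {"hand": 0, "travel": [0, 7, 0], "roll": 0},
  {"hand": 0, "travel": [0, 4, 0], "roll": 0},
  {"hand": 0, "travel": [0, 0, 0], "roll": 0},
  {"hand": 1, "travel": [0, 0, 0], "roll": 0},
  {"hand": 1, "travel": [0, 0, 0], "roll": 0},
], squeeze=20)

```text
time_s: 24.6
tool_pos: [567.0, 249.9, 115.2]
eef_rot: [0.458, 0.54, -0.539, -0.457]
ft_force: [0.4, -0.8, 0.1]
width: 14.2
```

Emit:
servo_tool([
  {"hand": 1, "travel": [0, 0, 0], "roll": 0},
  {"hand": 1, "travel": [0, 0, 0], "roll": 0},
  {"hand": 1, "travel": [0, 0, 0], "roll": 0},
  {"hand": 1, "travel": [0, 0, 0], "roll": 0},
  {"hand": 1, "travel": [0, 0, 0], "roll": 0},
  {"hand": 1, "travel": [0, 0, 0], "roll": 0},
  {"hand": 1, "travel": [0, 0, 0], "roll": 0},
  {"hand": 1, "travel": [0, 0, 0], "roll": 0},
  {"hand": 1, "travel": [0, 0, 0], "roll": 0},
  {"hand": 1, "travel": [0, 0, 0], "roll": 0},
])

```text
time_s: 25.6
tool_pos: [567.1, 248.1, 114.8]
eef_rot: [-0.459, -0.539, 0.539, 0.457]
ft_force: [0.2, -6.0, 4.0]
width: 10.1
```

Gripped at 10.1 mm. Now the arc.

Emit:
servo_tool([
  {"hand": 1, "travel": [0, -7.7, -3.7], "roll": 0},
  {"hand": 1, "travel": [0, -7.5, -4.3], "roll": 0},
  {"hand": 1, "travel": [0, -7.0, -4.5], "roll": 0},
  {"hand": 1, "travel": [0, -7.0, -5.1], "roll": 0},
  {"hand": 1, "travel": [0, -6.6, -5.5], "roll": 0},
  {"hand": 1, "travel": [0, -6.1, -5.7], "roll": 0},
  {"hand": 1, "travel": [0, -6.0, -6.2], "roll": 0},
  {"hand": 1, "travel": [0, -5.4, -6.3], "roll": 0},
  {"hand": 1, "travel": [0, -5.1, -6.9], "roll": 0},
  {"hand": 1, "travel": [0, -4.7, -7.0], "roll": 0},
])

```text
time_s: 26.6
tool_pos: [617.0, 256.2, 175.1]
eef_rot: [-0.456, -0.535, 0.543, 0.46]
ft_force: [-3.9, -6.3, -2.0]
width: 9.4
```

```bash
python3 chk.py w7; python3 -c "
from h import *
s=sensors.observe();print(s['ft_force'],s['width'])"
```

```text
tcp cab 13.881500684266323 174.511312813572 175.11877455427594 yaw 99.27847692110907
flap angle 0.7104428659749231 z at hinge 118.83229235836156 12699 12408
hatchfin y [-23.05605027 -14.37442542 -12.66841054]
[-4.52159372 -6.07264616 -1.31914151] 9.344946433577325
```

View pics/w7.png

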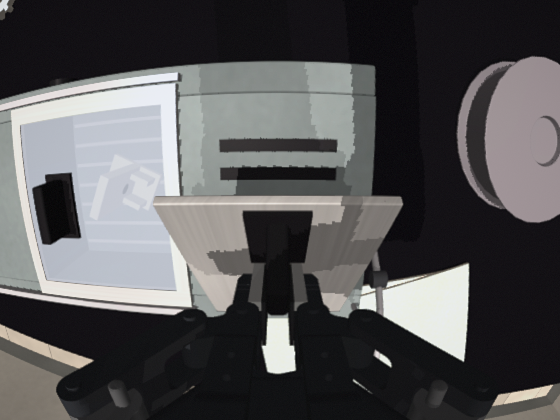

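The flap is up at about 0.71 to 0.76 rad, its free edge at row 200. I'm nudging it a little further and then releasing.

Emit:
servo_tool([
  {"hand": 1, "travel": [0, -2, -3], "roll": 0},
  {"hand": 1, "travel": [0, -1.5, -2.5], "roll": 0},
  {"hand": 1, "travel": [0, 0, 0], "roll": 0},
  {"hand": 1, "travel": [0, 0, 0], "roll": 0},
  {"hand": 1, "travel": [0, 0, 0], "roll": 0},
  {"hand": 0.3, "travel": [0, 0, 0], "roll": 0},
  {"hand": 0, "travel": [0, 0, 0], "roll": 0},
  {"hand": 0, "travel": [0, 0, 0], "roll": 0},
  {"hand": 0, "travel": [0, 0, 0], "roll": 0},
  {"hand": 0, "travel": [0, 0, 0], "roll": 0},
])

```text
time_s: 27.65
tool_pos: [626.3, 260.3, 181.3]
eef_rot: [0.457, 0.54, -0.539, -0.457]
ft_force: [-0.6, -0.3, -0.2]
width: 42.4
```

Emit:
servo_tool([
  {"hand": 0, "travel": [0, -6, 0], "roll": 0},
  {"hand": 0, "travel": [0, -12, 0], "roll": 0},
  {"hand": 0, "travel": [0, -18, 0], "roll": 0},
  {"hand": 0, "travel": [0, -20, 0], "roll": 0},
  {"hand": 0, "travel": [0, -20, 0], "roll": 0},
  {"hand": 0, "travel": [0, -12, 0], "roll": 0},
  {"hand": 0, "travel": [0, -6, 0], "roll": 0},
  {"hand": 0, "travel": [0, 0, 0], "roll": 0},
  {"hand": 0, "travel": [0, 0, 0], "roll": 0},
  {"hand": 0, "travel": [0, 0, 0], "roll": 0},
])

```text
time_s: 28.65
tool_pos: [625.8, 259.5, 274.0]
eef_rot: [-0.457, -0.539, 0.54, 0.458]
ft_force: [-0.5, 0.1, -0.0]
width: 42.5
```

```bash
python3 chk.py w8
python3 - <<'E'
from h import *
s,im,P=wrist()
a=np.radians(9.3);ex=np.array([np.cos(a),np.sin(a)]);ey=np.array([-ex[1],ex[0]]);O=np.array([631.5,81.7])
print(s['ft_force'],s['width'],s["time_s"])
for n,Q,I in [("wrist",P,im)]+[(n,cloud(c),c["image"]) for n in("top","side") for c in[cams.read_camera(n)]]:
    Q=Q.reshape(-1,3);I=I.reshape(-1,3).astype(int);d=Q[:,:2]-O;x=d@ex;y=d@ey;z=Q[:,2]
    k=np.isfinite(z)&(abs(y-175)<52)&(z>130)&(z<250)&(x>-60)&(x<85)&(I.min(1)>90)
    if k.sum()<30:print(n,"few");continue
    for _ in range(3):
        c=np.c_[x,z][k].mean(0);v=np.linalg.svd(np.c_[x,z][k]-c,full_matrices=False)[2]
        r=abs((np.c_[x,z]-c)@v[1]);k&=(r<6)
    print(n,k.sum(),"angle",np.arctan(-v[0,1]/v[0,0]),"free edge",np.percentile(x[k],1),np.percentile(z[k],99))
E
```

```text
tcp cab 23.11147796521172 176.35572995586966 273.9777946338115 yaw 99.34150412097064
flap angle 0.7677012428151175 z at hinge 118.19140641096112 8382 3404
hatchfin y [-22.94027601 -14.50808867 -12.87365989]
[-0.30587205 -0.14128264  0.78069101] 42.603528394975285 28.7
wrist 8302 angle 0.7645244463482193 free edge -25.856795131995536 231.74217744941933
top 395 angle 0.7649384114780499 free edge -26.13089969254105 234.00268318099728
side 46 angle 0.2695876319959165 free edge -26.60242805143543 235.49274466598166
```

View pics/w8.png

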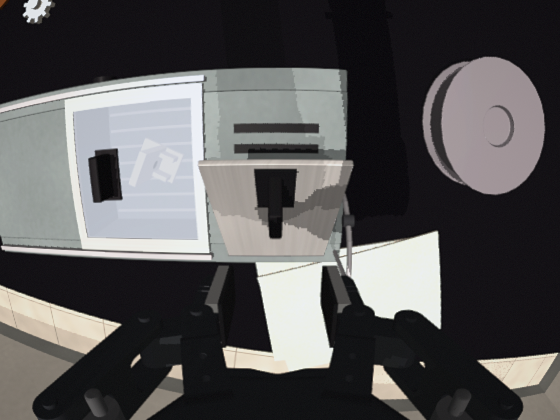

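The flap stands free at about 0.765 rad in both wrist and top clouds. The hatch frame looks closed, with the bracket upright under it at (155,165). I'll make one numeric check of the hatch edge and hand in only if it passes.

Run:
```python
from h import *
a=np.radians(9.3);ex=np.array([np.cos(a),np.sin(a)]);ey=np.array([-ex[1],ex[0]]);O=np.array([631.5,81.7])
s,im,P=wrist();Q=P.reshape(-1,3);I=im.reshape(-1,3).astype(int);d=Q[:,:2]-O;x=d@ex;y=d@ey
k=np.isfinite(x)&(abs(x)<60)&(y>60)&(y<112)&(I.min(1)>200)&(abs(Q[:,2]-116)<8)
e=np.percentile(y[k],99);print("leading edge y",e,k.sum())
if e>94:print(ctrl.job_done())
```

```text
leading edge y 97.27639184388586 1755
the job is handed in; nothing more can be done
None
```

The job is handed in: the bracket is drying in the chamber, the hatch is shut over it, and the vent flap is up at about 44 degrees. The clock was at about 29 s of the 62 s allowed, and the tool reports no verdict.

What the last checks showed:
- **Bracket:** I lowered it until it touched the floor at about 9 N, then released it. It stood upright near the middle of the chamber. Its measured top was about 1 to 2 mm below the expected 98 mm, and it still looks upright through the shut hatch.
- **Hatch:** its leading edge measures at cabinet y 97.3 mm, against 97 mm when fully shut. It also stalled against its stop at about 5 N.
- **Flap:** the wrist and top cameras both give 0.765 rad, within the 0.663 to 0.908 allowed.
- **Robot:** the gripper was open, well clear and showing almost no force.

Two things did not go to plan:
- **First grip:** it closed on air above the bracket. The real fingertips sit about 40 mm short of the reported TCP, so I allowed for that in every later grip.
- **Side camera:** its flap fit read 0.27 rad, but from only 46 points, so I ignored it.

I did not measure the gear, screwdriver, spool or tray again at the end. No move was made near enough to touch them, and there were no unexpected contact forces. I viewed 11 pictures, one over the budget of 10.

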